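# Shim the rocking print-inspection stand

### The arm

A 7-joint arm with a two-finger parallel gripper is mounted at the origin on the work surface. World frame = base frame: x ahead of the robot, y to its left, z up, the work surface at z = 0. Lengths are in m, angles in rad, forces in N, time in s.
With the tool pointing down it reaches from about 0.425 to 0.925 m from the base axis. Payload 6.8 kg.
Tool frame: the origin (TCP) lies at the very end of the fingers, on their centre line; the grasp point (between the pads) lies 19 mm behind it; z points along the fingers, y is the direction in which the jaws open and shut (so a half turn about z gives the same grasp; the last joint's range is limited). The gripper opens to 85 mm and grips with 20 to 120 N. Pads are 22 mm wide; open, the fingers measure 114 mm over their backs; the gripper's body (76 mm by 85 mm) begins 54 mm behind the grasp point. The pads swing forward as they close: fully open they stand 13 mm farther back than shut.
Start: joints at [-1.27, 0.477, 0.022, 1.555, -0.011, 1.109, -0.083], TCP at [0.268, 0.619, 0.231] pointing down, gripper open.
Joint ranges: [-2.96, 2.96], [-0.34, 2.1], [-1.41, 1.46], [0.24, 2.44], [-1.37, 4.51], [0.17, 1.92], [-2.96, 2.96]. Speed limits (rad/s): [2.39, 2.39, 3.14, 3.14, 3.14, 3.14, 3.14].

### API

Orientations are given as a unit quaternion [w, x, y, z].
In Python, from station import bot gives the robot as it stands.
- The arm moves only by the tool move_arm, never from a script. Its argument "commands" is text: rows parted by semicolons, each of 7 numbers parted by spaces: the opening, from 0 (shut) to 1 (fully open), then the shift along the tool's x, y, z in cm, then the turn, a rotation vector about the tool's x, y, z in degrees. In form: gripper tx ty tz rx ry rz; .... A call has 1 to 12 rows; each row shifts and turns the commanded pose from where the row before left it, along the tool's axes as they then stand; what a row does not reach is not made up. A row lasts 1/12 s, in which the tool goes at most 41.7 mm and 7.16 degrees, less where a joint would pass 70% of its speed; a pose out of reach is approached as far as the arm can. A call with a gripper value outside its range is refused whole. The fingers move at their own pace and stop on an object; "force" is the grip in N (left out, the last holds). Time passes only in rows, so rows that do not move let the fingers close. It gives the time, the measured TCP pose, the force and the opening at its end, in the units of the state.
- bot.get_obs(): the state, without advancing time (a new reading comes with each control period).
- bot.read_camera(name): name is "scene" or "side" or "wrist"; returns a dict with "img" (420x560x3 uint8, red, green, blue), "K" (3x3 intrinsics, pixels), "rvec" (rotation vector, rad) and "tvec" (3), from world to camera coordinates, as OpenCV has them; the wrist camera has in their place "hand_eye" (4x4, takes a point from camera to tool coordinates, whose origin is the TCP and whose axes are the flange's). Camera axes: x right, y down, z forward; pixel columns grow to the right and rows downward; lengths in m; the calibration is good to about 2 mm. The wrist camera is an equidistant fisheye: a pixel r from the principal point sees the ray r / f radians off the axis. A picture is of the moment at which its call begins: read the wrist's pose just before it. There is no depth.
- bot.hand_in(): hands the job in, once; it reports no verdict.
The state is a dict: "t": time; "q": joint angles; "joint_vel": joint speeds; "joint_torque": joint torques, N m; "eef_pos": TCP position; "tool_rot": TCP orientation; "contact_force": force on the tool from outside, world axes, zero at the start; "torque": the same for the moment, N m; "gripper_width": opening from 0.0 (shut) to 1.0 (fully open).
Only numpy, scipy, OpenCV 4.12 (cv2) and the standard library are available. Lean on these libraries where they do the work, as an engineer would, in place of code of your own. Each camera call takes 0.05 s, during which the arm holds its last target. There are 200 camera calls.

### The job

The build-plate stand with the five dark prints is leaning on its one short foot and rocks. With the fingertips, push the wooden wedge along the bench, thin end first, under that short foot until the stand is level and no longer rocks: the foot opposite has just come down onto the bench and the wedge carries the short foot; stop there and come clear. Do not lift or carry anything, do not shove the stand along the bench, and leave the other things on the bench alone.

Things in the scene. Friction and masses are not known exactly. Their poses are not given: they have to be found in the camera images.
- stand: Inspection stand, 2 kg, not fixed to the bench: perforated aluminium plate 165 x 196 mm on four ball feet at x = +-90, y = +-100 mm. Origin: middle of the four feet, level with the long feet's undersides; z up, vertical when the stand is level. The foot at x +90, y -100 is 6 to 10 mm short (varies), so the stand leans 2.5 to 4.5 degrees to it, about the diagonal through the two neighbouring feet
- short_foot (a point): Lowest point of the short foot, a rubber ball of 28 mm diameter on a 12 mm stem, at the stand's +x, -y corner; on the bench at the start. Only 1 to 2 N rest on it, so the wedge slides under with a push of 1 to 4 N; once the opposite foot lands, the push needed climbs to 4 to 9 N within some 5 mm, and pushing on only shoves the whole stand along the bench
- opposite_foot (a point): Lowest point of the ball foot diagonally opposite the short one (stand x -90, y +100 mm): 6 to 10 mm above the bench at the start, height 0 when the stand is level
- wedge: Loose wooden wedge, 50 g, 100 mm long (x), 46 wide (y), flat underside, 20 mm high at the thick end (upright face at x -50) tapering evenly to 1.5 mm at the thin end (x +50). Origin: centre of its underside. Lies flat on the stand's -y side, thin end 10 to 35 mm short of the short foot's ball and pointing roughly at it (within 0.1 rad, 8 mm). 25 to 55 mm of it end up past the foot's centre
- loose_print: Bystander: one loose dark printed bottle standing upright, 33 mm diameter, 85 mm tall, origin at the centre of its underside
- jar: Bystander: small closed jar, 48 mm diameter, 70 mm tall, origin at the centre of its underside
- scraper: Bystander: flat scraper lying on the bench along its x axis, origin at the centre of its underside
- plate_top (a point): Centre of the plate's top face, 55 mm above the stand's origin. A row of five dark printed bottles (part of the stand, tops 140 mm above the origin) runs along y over it, and a steel bar along the +x edge is 79 mm high. Round corner ears of 34 mm diameter lie over the feet, undersides 45 mm up, nuts on them to 62 mm
Mind the look-alikes: they are no part of the job. What is meant by the wedge is not yellow, and is the smaller of those in its own colour.

How it is judged:
By the outcome, as a careful person would: the job done as asked, in the order asked, and still so for the second after the job is handed in, with the robot touching nothing.
It also fails if it takes over 48 s, if anything falls off the work surface, if the arm or the gripper's body presses on something with over 40 N, if the wrist force passes 120 N, or if a joint passes its speed limit or range.

## Working session

There is one attempt and no reset: what is moved stays moved. The work goes in short steps, Python scripts to look and compute and a tool call to move; the robot and the scene stay as the last step left them, time stands still between calls to the robot, and variables do not carry over. Pictures are saved under pics/ and viewed, about 8 in all and at most 12, crops included, and the job is handed in when it is done.

Besides the shell and the picture viewer there is one more tool, called after "Emit:" as a command line: name --argument value ..., lists and objects as JSON in quotes. move_arm: Moves the arm, as the interface text tells. Its arguments: {"type":"object","properties":{"commands":{"type":"string"},"force":{"type":"number"}},"required":["commands"]}

```bash
mkdir -p pics; ls
cat > h.py <<'E'
import numpy as np, cv2
from station import bot
from scipy.spatial.transform import Rotation as R
def cam(n):
    c=bot.read_camera(n); return c
def ray(c,u,v):
    Rm=cv2.Rodrigues(np.array(c['rvec'],float))[0]; t=np.array(c['tvec'],float).ravel()
    d=Rm.T@np.linalg.solve(np.array(c['K'],float),[u,v,1.]); return -Rm.T@t, d/np.linalg.norm(d)
def onplane(c,u,v,z=0):
    o,d=ray(c,u,v); return o+d*(z-o[2])/d[2]
def proj(c,P):
    return cv2.projectPoints(np.array(P,float).reshape(-1,3),np.array(c['rvec'],float),np.array(c['tvec'],float),np.array(c['K'],float),None)[0].reshape(-1,2)
def tri(c1,p1,c2,p2):
    o1,d1=ray(c1,*p1);o2,d2=ray(c2,*p2)
    s=np.linalg.lstsq(np.c_[d1,-d2],o2-o1,rcond=None)[0]
    a,b=o1+s[0]*d1,o2+s[1]*d2; return (a+b)/2,np.linalg.norm(a-b)
E
python3 - <<'E'
from h import *
import pickle
o=bot.get_obs();print(o['t'],o['eef_pos'],o['tool_rot'],o['contact_force'])
d={}
for n in('scene','side','wrist'):
    c=cam(n);d[n]=c;cv2.imwrite(f'pics/{n}0.png',c['img'][:,:,::-1])
    if n!='wrist': print(n,ray(c,280,210),np.array(c['K'])[0,0])
    else: print(c['hand_eye'],c['K'])
pickle.dump(d,open('v0.pkl','wb'))
E
```

```text
pics
0.0 [0.26809525 0.61882705 0.23032213] [-1.31043075e-04  2.02977233e-01  9.79183031e-01 -9.03717465e-04] [ 0.73034921 -0.2513753   0.21471174]
scene (array([ 1.13061708, -0.42036092,  0.94099442]), array([-0.5578304 ,  0.29551639, -0.77556129])) 426.18708323920475
side (array([ 0.18230538, -0.94205167,  0.61044511]), array([ 0.2925124 ,  0.79675616, -0.5287874 ])) 481.8854945000607
[[-5.29519956e-04 -9.49856530e-01 -3.12685611e-01  7.97513756e-02]
 [ 9.99999579e-01 -7.37331578e-04  5.46361828e-04  4.60581839e-04]
 [-7.49518325e-04 -3.12685190e-01  9.49856521e-01 -1.42795914e-01]
 [ 0.00000000e+00  0.00000000e+00  0.00000000e+00  1.00000000e+00]] [[325.1922621    0.         281.34620492]
 [  0.         325.1922621  205.31639085]
 [  0.           0.           1.        ]]
```

View pics/scene0.png

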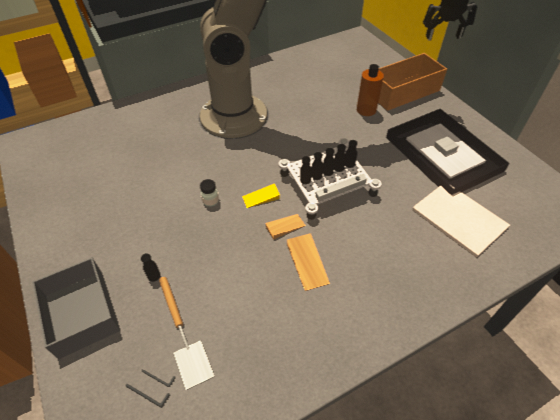

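View pics/side0.png

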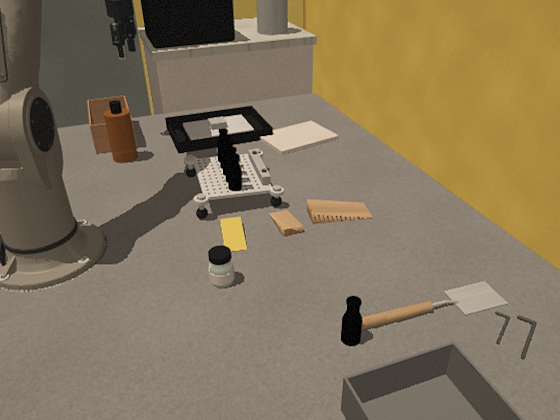

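The scene view shows the stand at about (330,175) and the small wooden wedge at (285,226). The larger wooden look-alike is at (308,262) and the yellow one at (262,196). In the side view the wedge is at (286,221), and the short foot should be near scene (312,210) and side (276,199). I'll enlarge both views and segment the wedge.

Run:
```python
from h import *
import pickle
d=pickle.load(open('v0.pkl','rb'))
out=[]
for n,(x0,y0) in(('scene',(250,150)),('side',(185,140))):
    c=d[n];im=c['img'];hsv=cv2.cvtColor(im,cv2.COLOR_RGB2HSV)
    m=((hsv[...,0]<19)&(hsv[...,0]>5)&(hsv[...,1]>110)&(hsv[...,2]>80)).astype(np.uint8)
    m=cv2.morphologyEx(m,cv2.MORPH_OPEN,np.ones((2,2)))
    k,l,s,ce=cv2.connectedComponentsWithStats(m)
    for i in range(1,k):
        if s[i,4]>150 and 150<ce[i,1]<300:
            cn=cv2.findContours((l==i).astype(np.uint8),0,2)[0][0]
            p=cv2.approxPolyDP(cn,2.0,True)[:,0]
            print(n,s[i],ce[i].round(1),onplane(c,*ce[i],.005).round(3))
            for q in p: print('   ',q,onplane(c,*q,0).round(4))
    cr=im[y0:y0+100,x0:x0+133]
    out.append(cv2.resize(cr,(798,600),interpolation=cv2.INTER_CUBIC)); cv2.imwrite(f'pics/{n}0z.png',out[-1][:,:,::-1])
```

```text
scene [  0 171   7  38 173] [  2.1 193.2] [ 0.002 -0.753  0.005]
    [  0 171] [-0.1069 -0.7505  0.    ]
    [  2 208] [ 0.0575 -0.7618  0.    ]
    [  6 206] [ 0.055  -0.7507  0.    ]
scene [267 217  39  23 452] [285.7 227.9] [ 0.52  -0.08   0.005]
    [305 225] [ 0.5343 -0.0269  0.    ]
    [298 217] [ 0.5005 -0.0297  0.    ]
    [271 228] [ 0.4979 -0.114   0.    ]
    [268 223] [ 0.4786 -0.1133  0.    ]
    [267 228] [ 0.4926 -0.1237  0.    ]
    [276 239] [ 0.5372 -0.1195  0.    ]
scene [ 288  235   42   56 1061] [307.3 262.4] [ 0.644 -0.085  0.005]
    [306 235] [ 0.5648 -0.0419  0.    ]
    [288 240] [ 0.5557 -0.0927  0.    ]
    [288 246] [ 0.5727 -0.1023  0.    ]
    [311 290] [ 0.7143 -0.1165  0.    ]
    [328 285] [ 0.7227 -0.0723  0.    ]
    [329 281] [ 0.7144 -0.0641  0.    ]
    [326 280] [ 0.7083 -0.0691  0.    ]
    [307 244] [ 0.5915 -0.0547  0.    ]
    [310 240] [ 0.5842 -0.041   0.    ]
    [306 241] [ 0.5819 -0.052   0.    ]
side [308 202  65  22 924] [336.5 212.4] [ 0.637 -0.089  0.005]
    [308 204] [ 0.5932 -0.0216  0.    ]
    [314 223] [ 0.5726 -0.1038  0.  
[... 281 characters left out ...]
 ]
    [344 203] [ 0.6766 -0.0499  0.    ]
side [275 212  29  25 273] [290.1 226.3] [ 0.514 -0.103  0.005]
    [275 222] [ 0.4909 -0.0669  0.    ]
    [284 236] [ 0.4901 -0.127   0.    ]
    [303 232] [ 0.535 -0.128  0.   ]
    [302 228] [ 0.5391 -0.1126  0.    ]
    [294 228] [ 0.5223 -0.1059  0.    ]
    [293 222] [ 0.5294 -0.0822  0.    ]
    [301 225] [ 0.5417 -0.1005  0.    ]
    [288 212] [ 0.5345 -0.0377  0.    ]
    [282 215] [ 0.5165 -0.0449  0.    ]
    [288 220] [ 0.5218 -0.0701  0.    ]
    [290 217] [ 0.5308 -0.0599  0.    ]
    [293 218] [ 0.5357 -0.0665  0.    ]
    [290 223] [ 0.5215 -0.0836  0.    ]
    [292 229] [ 0.5166 -0.108   0.    ]
    [283 231] [ 0.495 -0.108  0.   ]
```

View pics/scene0z.png

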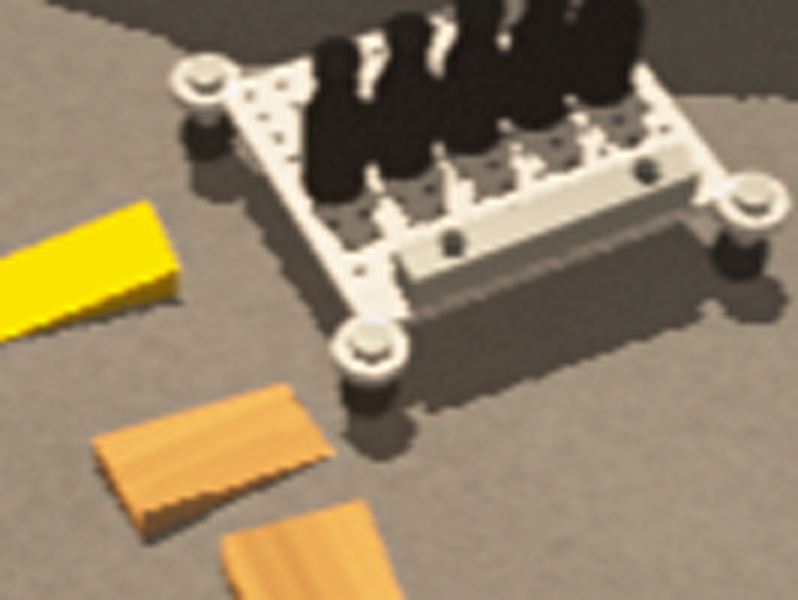

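View pics/side0z.png

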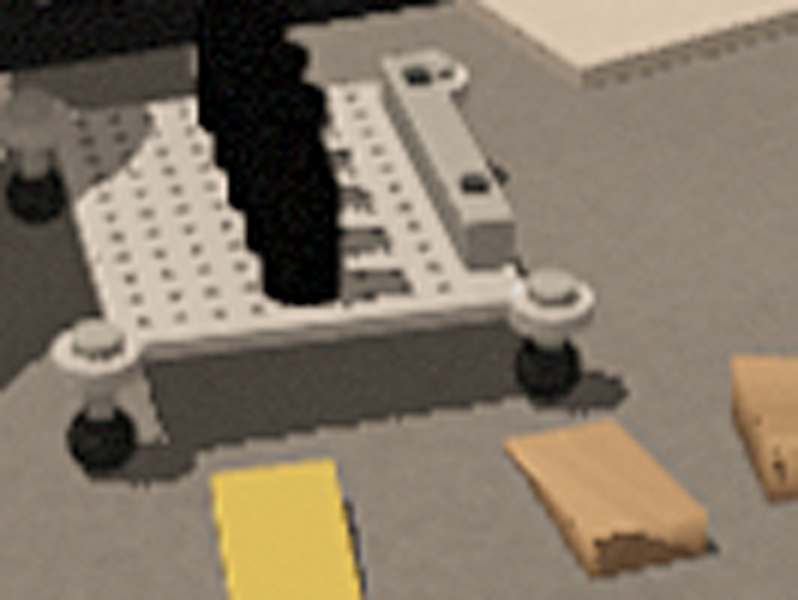

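The crops (6x) are clear. The scene crop gives the wedge thin end at (290,387)-(332,455), its thick top edge at (95,440)-(145,515), and the short-foot ball at about (371,384). The side crop gives the thin end at (508,440)-(612,420) and the ball at (548,368).

Run:
```python
from h import *
import pickle
d=pickle.load(open('v0.pkl','rb'));A,B=d['scene'],d['side']
a=lambda x,y:(250+x/6-.5+.08,150+y/6-.5+.08)
b=lambda x,y:(185+x/6-.5+.08,140+y/6-.5+.08)
pairs={'ball':(a(371,384),b(548,368)),'nutshort':(a(371,337),b(552,283)),'nut-x-y':(a(205,75),b(98,332)),
'ball-x-y':(a(208,130),b(101,437)),
'thinL':(a(290,387),b(508,440)),'thinR':(a(332,455),b(612,420)),'thickTL':(a(95,440),b(588,545)),'thickTR':(a(145,515),b(707,513)),
'barnear':(a(400,255),b(465,225)),}
for k,(p,q) in pairs.items():
    X,e=tri(A,p,B,q);print(k,X.round(4),round(e,4))
for n,p,z in(('nut++',a(757,190),.062),('ball++',a(742,252),.014)): print(n,onplane(A,*p,z).round(4))
for p,z in((a(290,387),.0015),(a(332,455),.0015),(a(95,440),.02),(a(145,515),.02),(a(148,535),0)): print('A',onplane(A,*p,z).round(4))
for p,z in((b(508,440),.0015),(b(612,420),.0015),(b(592,577),0),(b(707,513),.02)): print('B',onplane(B,*p,z).round(4))
print('ball z14',onplane(A,*a(371,384),.014).round(4),onplane(B,*b(548,368),.014).round(4))
```

```text
ball [0.518  0.0026 0.013 ] 0.0024
nutshort [ 0.52   -0.0006  0.0526] 0.0004
nut-x-y [0.342  0.0125 0.0604] 0.0025
ball-x-y [0.3379 0.0159 0.0139] 0.0014
thinL [ 4.916e-01 -2.490e-02  1.000e-04] 0.0004
thinR [ 5.352e-01 -2.760e-02  4.000e-04] 0.0009
thickTL [ 0.4867 -0.1253  0.0156] 0.0022
thickTR [ 0.5346 -0.1247  0.0167] 0.0003
barnear [0.4949 0.0294 0.0682] 0.0011
nut++ [0.5372 0.1989 0.062 ]
ball++ [0.5343 0.2018 0.014 ]
A [ 0.4924 -0.0253  0.0015]
A [ 0.5363 -0.0285  0.0015]
A [ 0.4887 -0.1258  0.02  ]
A [ 0.5366 -0.1256  0.02  ]
A [ 0.5341 -0.1232  0.    ]
B [ 0.4909 -0.0273  0.0015]
B [ 0.5345 -0.0286  0.0015]
B [ 0.4889 -0.1254  0.    ]
B [ 0.5327 -0.1295  0.02  ]
ball z14 [0.5175 0.0032 0.014 ] [ 0.5177 -0.0009  0.014 ]
```

Emit:
move_arm --commands "0.25 -3.5 -1.64 0 0 0 0;0.25 -3.5 -1.64 0 0 0 0;0.25 -3.5 -1.64 0 0 0 0;0.25 -3.5 -1.64 0 0 0 0;0.25 -3.5 -1.64 0 0 0 0;0.25 -3.5 -1.64 0 0 0 0;0.25 -3.5 -1.64 0 0 0 0;0.25 -3.5 -1.64 0 0 0 0;0.25 -3.5 -1.64 0 0 0 0;0.25 -3.5 -1.64 0 0 0 0;0.25 -3.5 -1.64 0 0 0 0" --force 40

```text
t: 1.07
eef_pos: [0.5507, 0.2991, 0.2312]
tool_rot: [-0.0, 0.203, 0.979, -0.0]
contact_force: [0.0, 0.6, 0.1]
gripper_width: 0.249
```

Emit:
move_arm --commands "0.25 -1.35 -3.86 0 0 0 0;0.25 -1.35 -3.86 0 0 0 0;0.25 -1.35 -3.86 0 0 0 0;0.25 -1.35 -3.86 0 0 0 0;0.25 -1.35 -3.86 0 0 0 0;0.25 -1.35 -3.86 0 0 0 0;0.25 -1.35 -3.86 0 0 0 0;0.25 -1.35 -3.86 0 0 0 0;0.25 -1.35 -3.86 0 0 0 0;0.25 -1.35 -3.86 0 0 0 0;0.25 -1.35 -3.86 0 0 0 0;0.25 -1.35 -3.86 0 0 0 0"

```text
t: 2.07
eef_pos: [0.5137, -0.1904, 0.2313]
tool_rot: [-0.0, 0.203, 0.979, 0.0]
contact_force: [0.8, 0.3, -0.4]
gripper_width: 0.254
```

Emit:
move_arm --commands "0.25 0 0 0 0 0 6.7;0.25 0 0 0 0 0 6.7;0.25 0 0 0 0 0 6.7;0.25 0 0 0 0 0 6.7;0.25 0 0 0 0 0 6.7;0.25 0 0 0 0 0 6.7;0.25 0 0 0 0 0 6.7;0.25 0 0 0 0 0 6.7;0.25 0 0 0 0 0 6.7;0.25 0 0 0 0 0 6.7"

```text
t: 2.9
eef_pos: [0.5142, -0.1885, 0.2311]
tool_rot: [-0.0, 0.712, 0.702, -0.0]
contact_force: [0.3, -0.2, -0.0]
gripper_width: 0.252
```

Emit:
move_arm --commands "0.25 0 0 0 0 6 0;0.25 0 0 0 0 6 0;0.25 0 0 0 0 6 0;0.25 0 0 0 0 0 0;0.25 0 0 0 0 0 0"

```text
t: 3.32
eef_pos: [0.5136, -0.1905, 0.2305]
tool_rot: [-0.11, 0.703, 0.694, 0.11]
contact_force: [-0.2, 0.4, -0.9]
gripper_width: 0.249
```

```bash
cat >> h.py <<'E'
def wproj(c,o,P):
    T=np.eye(4);T[:3,:3]=R.from_quat(np.array(o['tool_rot'])[[1,2,3,0]]).as_matrix();T[:3,3]=o['eef_pos']
    M=np.linalg.inv(T@np.array(c['hand_eye']));X=(np.array(P,float).reshape(-1,3)@M[:3,:3].T)+M[:3,3]
    rr=np.hypot(X[:,0],X[:,1]);th=np.arctan2(rr,X[:,2]);K=np.array(c['K'])
    return np.c_[K[0,2]+K[0,0]*th*X[:,0]/rr,K[1,2]+K[1,1]*th*X[:,1]/rr]
def wplane(c,o,u,v,z):
    K=np.array(c['K']);x,y=(u-K[0,2]),(v-K[1,2]);r=np.hypot(x,y);th=r/K[0,0]
    dc=np.array([np.sin(th)*x/r,np.sin(th)*y/r,np.cos(th)])
    T=np.eye(4);T[:3,:3]=R.from_quat(np.array(o['tool_rot'])[[1,2,3,0]]).as_matrix();T[:3,3]=o['eef_pos'];H=T@np.array(c['hand_eye'])
    d=H[:3,:3]@dc;p=H[:3,3];return p+d*(z-p[2])/d[2]
E
python3 - <<'E'
from h import *
o=bot.get_obs();print({k:np.round(o[k],3) for k in('t','eef_pos','tool_rot','contact_force','q')})
print(R.from_quat(np.array(o['tool_rot'])[[1,2,3,0]]).as_matrix().round(3))
c=cam('wrist');im=c['img'].copy()
for p in wproj(c,o,[[.5135,-.027,.0015],[.518,.001,.0],[.512,-.126,.02]]): cv2.circle(im,tuple(int(x) for x in p),3,(255,0,0),1);print(p)
cv2.imwrite('pics/w1.png',im[:,:,::-1])
E
```

```text
{'t': np.float64(3.317), 'eef_pos': array([ 0.514, -0.191,  0.231]), 'tool_rot': array([-0.11 ,  0.703,  0.694,  0.11 ]), 'contact_force': array([-0.181,  0.385, -0.877]), 'q': array([ 0.014,  0.384,  0.514,  1.81 , -0.494,  1.201,  0.729])}
[[ 0.011  1.     0.002]
 [ 0.952 -0.011  0.307]
 [ 0.307 -0.002 -0.952]]
[279.36934782  98.50038406]
[282.7036578   78.36580068]
[278.89296567 176.04917289]
```

View pics/w1.png

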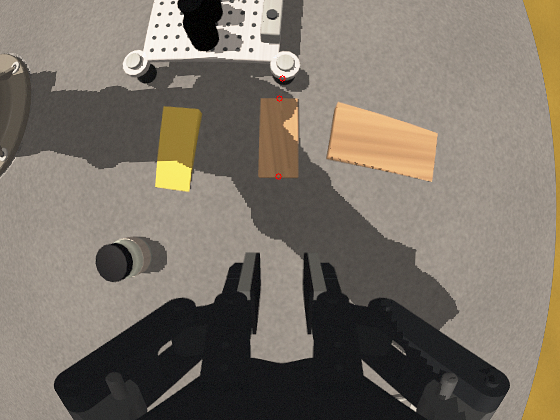

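The wrist view confirms the fix. The projected wedge ends (279,98) and (279,176) and the foot (283,78) fall on the real ones, and the fingertips straddle the wedge's axis. I'll descend behind the thick face.

Emit:
move_arm --commands "0.25 -0.78 0 3.66 0 0 0;0.25 -0.78 0 3.66 0 0 0;0.25 -0.78 0 3.66 0 0 0;0.25 -0.78 0 3.66 0 0 0;0.25 -0.78 0 3.66 0 0 0;0.25 -0.27 0 1.2 0 0 0;0.25 -0.27 0 1.2 0 0 0;0.25 -0.27 0 1.2 0 0 0;0.25 0 0 0 0 0 0;0.25 0 0 0 0 0 0"

```text
t: 4.2
eef_pos: [0.5153, -0.1659, 0.0093]
tool_rot: [-0.11, 0.701, 0.696, 0.111]
contact_force: [-0.4, 0.3, 0.8]
gripper_width: 0.25
```

Emit:
move_arm --commands "0.25 0.38 0 0.12 0 0 0;0.25 0.38 0 0.12 0 0 0;0.25 0.38 0 0.12 0 0 0;0.25 0.38 0 0.12 0 0 0;0.25 0.38 0 0.12 0 0 0;0.25 0.19 0 0.06 0 0 0;0.25 0.19 0 0.06 0 0 0;0.25 0.19 0 0.06 0 0 0;0.25 0.19 0 0.06 0 0 0;0.25 0.19 0 0.06 0 0 0;0.25 0 0 0 0 0 0"

```text
t: 5.12
eef_pos: [0.5148, -0.1354, 0.0087]
tool_rot: [-0.11, 0.701, 0.696, 0.111]
contact_force: [-0.3, 1.0, 0.2]
gripper_width: 0.251
```

Emit:
move_arm --commands "0.25 0.19 0 0.06 0 0 0;0.25 0.19 0 0.06 0 0 0;0.25 0.19 0 0.06 0 0 0;0.25 0.19 0 0.06 0 0 0;0.25 0.19 0 0.06 0 0 0;0.25 0.19 0 0.06 0 0 0;0.25 0.19 0 0.06 0 0 0;0.25 0.19 0 0.06 0 0 0;0.25 0.19 0 0.06 0 0 0;0.25 0 0 0 0 0 0;0.25 0 0 0 0 0 0"

```text
t: 6.03
eef_pos: [0.5149, -0.1177, 0.0089]
tool_rot: [-0.11, 0.701, 0.696, 0.111]
contact_force: [0.5, 0.3, 0.4]
gripper_width: 0.254
```

```bash
cat > trk.py <<'E'
from h import *
import pickle,sys
o=bot.get_obs();print('t',round(o['t'],2),'pos',np.round(o['eef_pos'],4),'F',np.round(o['contact_force'],2))
d=pickle.load(open('v0.pkl','rb'))
b=lambda x,y:(185+x/6-.42,140+y/6-.42); a=lambda x,y:(250+x/6-.42,150+y/6-.42)
pts={'side':{'opp ear':b(36,115),'opp ball':b(36,192),'-x-y nut':b(98,340),'-x-y ball':b(101,437),'short nut':b(552,290),'short ball':b(548,368),'bar end':b(465,220),'plate':b(150,220),'bar far':b(420,75),'ref':(270,138)},
'scene':{'short nut':a(371,345),'-x-y nut':a(205,78),'++ nut':a(755,195),'++ ball':a(742,252),'bar':a(450,243),'bar2':a(645,170),'ref':(410,152)}}
N={}
for n in('side','scene'):
    c=cam(n);N[n]=c
    g0,g1=[cv2.cvtColor(x,cv2.COLOR_RGB2GRAY) for x in(d[n]['img'],c['img'])]
    p=np.array(list(pts[n].values()),np.float32).reshape(-1,1,2)
    q,s,e=cv2.calcOpticalFlowPyrLK(g0,g1,p,None,winSize=(13,13),maxLevel=1)
    for k,v,st,er in zip(pts[n],(q-p)[:,0],s[:,0],e[:,0]): print(n,k,v.round(2),st,er.round(1))
    if len(sys.argv)>1: cv2.imwrite(f'pics/{n}{sys.argv[1]}.png',c['img'][:,:,::-1])
E
python3 trk.py
```

```text
t 6.03 pos [ 0.5149 -0.1177  0.0089] F [0.48 0.3  0.35]
side opp ear [43.16 34.16] 1 53.8
side opp ball [-0.21  0.29] 1 32.4
side -x-y nut [-19.54  -0.41] 1 39.3
side -x-y ball [0.04 0.06] 1 5.3
side short nut [-1.2 -2.2] 1 22.0
side short ball [43.86 -6.82] 1 26.4
side bar end [ 0.09 -0.01] 1 8.8
side plate [ -4.19 -12.73] 1 10.6
side bar far [-0.01 -0.04] 1 9.2
side ref [-0.18 -0.02] 1 8.3
scene short nut [ 0.42 -0.61] 1 40.9
scene -x-y nut [ 0.14 -0.45] 1 24.9
scene ++ nut [0.07 0.03] 1 6.4
scene ++ ball [-0.06  0.08] 1 4.0
scene bar [-0.    0.04] 1 4.8
scene bar2 [0.03 0.04] 1 6.0
scene ref [ -9.78 -10.72] 1 9.7
```

Emit:
move_arm --commands "0.25 0.19 0 0.06 0 0 0;0.25 0.19 0 0.06 0 0 0;0.25 0.19 0 0.06 0 0 0;0.25 0.19 0 0.06 0 0 0;0.25 0.19 0 0.06 0 0 0;0.25 0.19 0 0.06 0 0 0"

```text
t: 6.63
eef_pos: [0.515, -0.1061, 0.009]
tool_rot: [-0.11, 0.701, 0.696, 0.111]
contact_force: [-1.3, -3.3, -0.8]
gripper_width: 0.251
```

Emit:
move_arm --commands "0.25 0.19 0 0.06 0 0 0;0.25 0.19 0 0.06 0 0 0;0.25 0.19 0 0.06 0 0 0;0.25 0.19 0 0.06 0 0 0"

```text
t: 6.97
eef_pos: [0.515, -0.0977, 0.009]
tool_rot: [-0.11, 0.701, 0.696, 0.111]
contact_force: [-0.3, -3.0, -0.3]
gripper_width: 0.249
```

```bash
python3 trk.py 2 | grep -v scene
python3 - <<'E'
import cv2
a=cv2.imread('pics/side2.png');cv2.imwrite('pics/side2z.png',cv2.resize(a[140:240,180:313],(798,600),interpolation=cv2.INTER_CUBIC))
E
```

```text
t 6.97 pos [ 0.515  -0.0977  0.009 ] F [-0.31 -3.03 -0.35]
side opp ear [41.8  33.06] 1 53.5
side opp ball [-0.22  1.64] 1 31.0
side -x-y nut [-20.62  -2.03] 1 38.9
side -x-y ball [-0.13 -0.06] 1 5.5
side short nut [ -4.33 -16.59] 1 20.8
side short ball [ 39.93 -11.05] 1 27.2
side bar end [-0.75 -1.11] 1 8.8
side plate [ -4.66 -12.03] 1 11.3
side bar far [-0.75 -0.47] 1 10.7
side ref [-0.18 -0.02] 1 7.9
```

View pics/side2z.png

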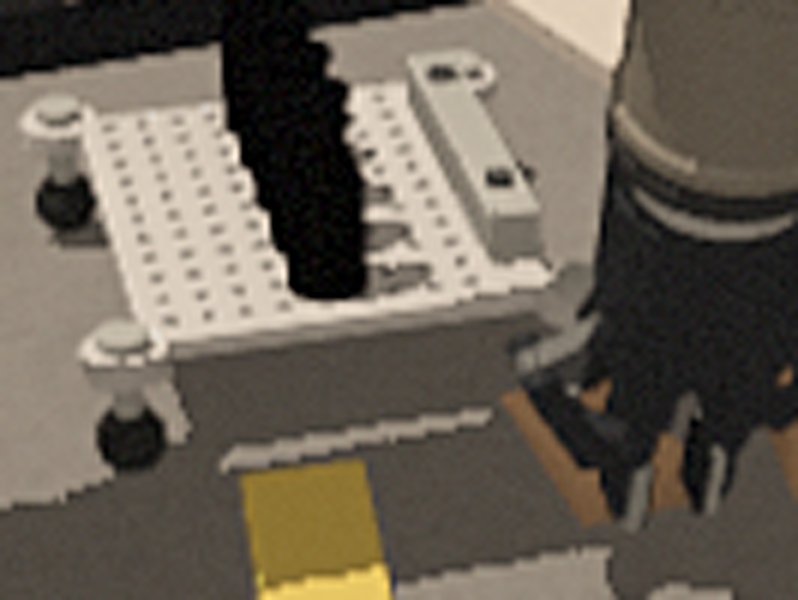

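The side crop shows the foot already rising on the wedge, with the opposite foot's ball at crop (65,202) still above its shadow and now clearly lit. I'll use this picture as the tracking base and go on in small steps.

```bash
cat > trk2.py <<'E'
from h import *
import sys
o=bot.get_obs();print('t',round(o['t'],2),'pos',np.round(o['eef_pos'],4),'F',np.round(o['contact_force'],2))
b=lambda x,y:(180+x/6-.42,140+y/6-.42)
pts={'opp nut':b(58,112),'opp ball':b(64,200),'-x-y nut':b(122,340),'-x-y ball':b(131,437),'bar end':b(495,220),'bar far':b(445,75),'ear++':b(485,78),'plateL':b(90,120)}
g0=cv2.cvtColor(cv2.imread('pics/side2.png'),cv2.COLOR_BGR2GRAY)
Q=[]
p=np.array(list(pts.values()),np.float32).reshape(-1,1,2)
for i in range(2):
    c=cam('side');g1=cv2.cvtColor(c['img'],cv2.COLOR_RGB2GRAY)
    q,s,e=cv2.calcOpticalFlowPyrLK(g0,g1,p,None,winSize=(13,13),maxLevel=1);Q.append(q)
q=np.mean(Q,0)
for k,v,er in zip(pts,(q-p)[:,0],e[:,0]): print(k,v.round(2),er.round(1))
if len(sys.argv)>1: cv2.imwrite(f'pics/side{sys.argv[1]}.png',c['img'][:,:,::-1])
E
python3 trk2.py
```

```text
t 7.07 pos [ 0.515  -0.0972  0.009 ] F [ 0.54 -0.77 -0.12]
opp nut [0.07 0.01] 1.8
opp ball [-0.02  0.08] 2.9
-x-y nut [-0.08  0.01] 2.3
-x-y ball [-0.01 -0.01] 1.4
bar end [-0.01 -0.02] 1.3
bar far [0.02 0.02] 1.2
ear++ [0.01 0.02] 0.7
plateL [0.09 0.03] 2.0
```

Emit:
move_arm --commands "0.25 0.14 0 0.045 0 0 0;0.25 0.14 0 0.045 0 0 0;0.25 0.14 0 0.045 0 0 0;0.25 0.14 0 0.045 0 0 0;0.25 0.14 0 0.045 0 0 0;0.25 0.14 0 0.045 0 0 0"

```text
t: 7.67
eef_pos: [0.5151, -0.089, 0.009]
tool_rot: [-0.11, 0.701, 0.696, 0.111]
contact_force: [0.8, -2.6, 0.1]
gripper_width: 0.247
```

```bash
python3 trk2.py
```

```text
t 7.67 pos [ 0.5151 -0.089   0.009 ] F [ 0.82 -2.57  0.06]
opp nut [-0.12  0.33] 4.9
opp ball [-0.01  0.54] 4.8
-x-y nut [-0.2  -0.25] 8.6
-x-y ball [-0.05 -0.01] 2.1
bar end [-0.35 -0.43] 4.7
bar far [-0.23 -0.14] 4.1
ear++ [-0.36 -0.1 ] 3.6
plateL [-0.05  0.46] 4.4
```

Emit:
move_arm --commands "0.25 0.13 0 0.042 0 0 0;0.25 0.13 0 0.042 0 0 0;0.25 0.13 0 0.042 0 0 0"

```text
t: 8.02
eef_pos: [0.5152, -0.085, 0.009]
tool_rot: [-0.11, 0.701, 0.696, 0.111]
contact_force: [-0.1, -1.7, 0.6]
gripper_width: 0.247
```

```bash
python3 trk2.py
```

```text
t 8.02 pos [ 0.5152 -0.085   0.009 ] F [-0.07 -1.69  0.6 ]
opp nut [-0.1   0.55] 5.6
opp ball [-0.01  0.85] 4.7
-x-y nut [-0.38 -0.54] 10.1
-x-y ball [-0.1  -0.02] 3.1
bar end [-0.61 -0.79] 4.9
bar far [-0.33 -0.19] 4.2
ear++ [-0.46 -0.09] 3.7
plateL [0.02 0.75] 3.0
```

Emit:
move_arm --commands "0.25 0.13 0 0.042 0 0 0;0.25 0.13 0 0.042 0 0 0;0.25 0.13 0 0.042 0 0 0"

```text
t: 8.37
eef_pos: [0.5152, -0.0809, 0.009]
tool_rot: [-0.11, 0.701, 0.696, 0.111]
contact_force: [0.6, -2.3, -0.3]
gripper_width: 0.251
```

```bash
python3 trk2.py
```

```text
t 8.37 pos [ 0.5152 -0.0809  0.009 ] F [ 0.57 -2.3  -0.29]
opp nut [-0.27  0.8 ] 6.9
opp ball [-0.05  1.1 ] 5.0
-x-y nut [-0.58 -0.68] 11.1
-x-y ball [-0.13 -0.03] 3.4
bar end [-0.75 -0.99] 4.1
bar far [-0.45 -0.22] 4.5
ear++ [-0.53 -0.13] 3.1
plateL [-0.14  0.94] 2.8
```

Emit:
move_arm --commands "0.25 0.13 0 0.042 0 0 0;0.25 0.13 0 0.042 0 0 0;0.25 0.13 0 0.042 0 0 0"

```text
t: 8.72
eef_pos: [0.5153, -0.077, 0.009]
tool_rot: [-0.11, 0.701, 0.696, 0.111]
contact_force: [-0.6, -3.1, -1.0]
gripper_width: 0.248
```

```bash
python3 trk2.py
```

```text
t 8.72 pos [ 0.5153 -0.077   0.009 ] F [-0.6  -3.12 -0.97]
opp nut [-0.36  0.94] 6.1
opp ball [-0.06  1.27] 5.5
-x-y nut [-0.69 -0.85] 11.7
-x-y ball [-0.13 -0.06] 3.7
bar end [-0.76 -1.06] 4.5
bar far [-0.59 -0.33] 5.3
ear++ [-0.69 -0.23] 3.1
plateL [-0.19  1.02] 2.8
```

Emit:
move_arm --commands "0.25 0.1 0 0.032 0 0 0;0.25 0.1 0 0.032 0 0 0;0.25 0.1 0 0.032 0 0 0"

```text
t: 9.07
eef_pos: [0.5154, -0.0753, 0.009]
tool_rot: [-0.109, 0.701, 0.696, 0.111]
contact_force: [-0.7, -7.6, -0.7]
gripper_width: 0.249
```

```bash
python3 trk2.py
```

```text
t 9.07 pos [ 0.5154 -0.0753  0.009 ] F [-0.72 -7.6  -0.72]
opp nut [-0.37  0.96] 6.1
opp ball [-0.09  1.32] 5.5
-x-y nut [-0.67 -0.86] 11.8
-x-y ball [-0.14 -0.08] 4.3
bar end [-0.77 -1.09] 4.8
bar far [-0.61 -0.36] 5.5
ear++ [-0.75 -0.28] 3.2
plateL [-0.19  1.02] 3.0
```

Emit:
move_arm --commands "0.25 0.1 0 0.032 0 0 0;0.25 0.1 0 0.032 0 0 0;0.25 0.1 0 0.032 0 0 0"

```text
t: 9.42
eef_pos: [0.5156, -0.0735, 0.009]
tool_rot: [-0.108, 0.702, 0.695, 0.11]
contact_force: [-0.2, -10.1, 0.1]
gripper_width: 0.25
```

```bash
python3 trk2.py
```

```text
t 9.42 pos [ 0.5156 -0.0735  0.009 ] F [ -0.21 -10.09   0.13]
opp nut [-0.42  0.96] 6.5
opp ball [-0.09  1.34] 5.8
-x-y nut [-0.53 -0.95] 11.5
-x-y ball [-0.02 -0.16] 3.5
bar end [-0.77 -1.26] 5.7
bar far [-0.7  -0.44] 6.0
ear++ [-0.81 -0.36] 3.3
plateL [-0.23  1.03] 3.1
```

The opposite foot has stopped dropping (ball shift saturated at 1.3 px) and the push has climbed to 7.6, then 10 N, so it has landed. I'll stop here and back straight off.

Emit:
move_arm --commands "0.25 -0.1 0 -0.03 0 0 0;0.25 -0.1 0 -0.03 0 0 0;0.25 -0.2 0 -0.06 0 0 0;0.25 -0.4 0 -0.13 0 0 0;0.25 -1 0 -0.32 0 0 0;0.25 -2 0 -0.65 0 0 0;0.25 -2 0 -0.65 0 0 0;0.25 -2 0 -0.65 0 0 0;0.25 0 0 0 0 0 0"

```text
t: 10.27
eef_pos: [0.5144, -0.1583, 0.0091]
tool_rot: [-0.108, 0.703, 0.694, 0.11]
contact_force: [-0.0, -0.9, -0.1]
gripper_width: 0.249
```

Emit:
move_arm --commands "0.25 0 0 -3 0 0 0;0.25 0 0 -3.5 0 0 0;0.25 0 0 -3.5 0 0 0;0.25 0 0 -3.5 0 0 0;0.25 0 0 -3 0 0 0;0.25 0 0 0 0 0 0;0.25 0 0 0 0 0 0"

```text
t: 10.85
eef_pos: [0.515, -0.2044, 0.1675]
tool_rot: [-0.109, 0.701, 0.696, 0.112]
contact_force: [-0.5, 0.6, -0.5]
gripper_width: 0.249
```

```bash
python3 trk2.py 3
python3 - <<'E'
from h import *
c=cam('scene');cv2.imwrite('pics/scene3.png',c['img'][:,:,::-1])
o=bot.get_obs();w=cam('wrist');cv2.imwrite('pics/w3.png',w['img'][:,:,::-1])
s=cv2.imread('pics/side3.png')
f=lambda im,x,y:cv2.resize(im[y:y+100,x:x+133],(400,300),interpolation=cv2.INTER_CUBIC)
cv2.imwrite('pics/m3.png',np.vstack([np.hstack([f(s,180,140),f(c['img'][:,:,::-1],250,150)]),np.hstack([cv2.resize(w['img'][:,:,::-1],(400,300)),cv2.resize(s,(400,300))])]))
E
```

```text
t 10.85 pos [ 0.515  -0.2044  0.1675] F [-0.5   0.56 -0.53]
opp nut [-0.47  0.94] 6.8
opp ball [-0.09  1.36] 6.0
-x-y nut [-0.33  0.12] 13.3
-x-y ball [ 0.09 -0.1 ] 3.9
bar end [-0.78 -1.37] 5.8
bar far [-0.71 -0.45] 6.0
ear++ [-0.82 -0.37] 3.7
plateL [-0.28  1.  ] 3.4
```

View pics/m3.png

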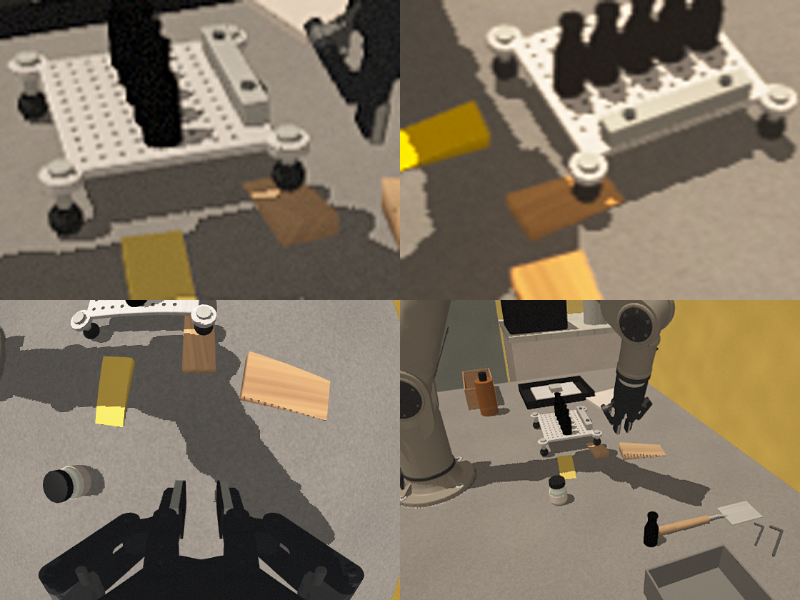

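The montage shows the fingers clear and the short foot sitting on the wedge at side crop (288,185). The opposite ball at (33,105) touches its shadow. The jar, the yellow wedge and the large look-alike are where they were. One last drift check, then I'll hand in.

```bash
python3 trk.py | grep -E "^t|scene"; python3 trk2.py | grep -E "opp|ball|bar"
python3 - <<'E'
from h import *
import pickle
d=pickle.load(open('v0.pkl','rb'))
b=lambda n,x,y:((180,250)[n]+x/3-.33,(140,150)[n]+y/3-.33)
A,B=d['scene'],d['side']
for k,p,q in(('short nut',(187,162),(287,134)),('-x-y nut',(105,33),(59,165))):
    X,e=tri(A,b(1,*p),B,b(0,*q));print(k,X.round(4),round(e,4))
for n,c,p in((1,A,(108-0,0)),): pass
for P in((223,182),(108,193)): print('wedge A end pts',onplane(A,*b(1,*P),.0015 if P[0]>200 else .02).round(4))
E
```

```text
t 11.05 pos [ 0.5135 -0.2023  0.1645] F [-0.73  0.15 -0.75]
scene short nut [ 0.92 -2.57] 1 10.5
scene -x-y nut [ 0.51 -1.31] 1 25.8
scene ++ nut [ 0.52 -1.  ] 1 9.5
scene ++ ball [ 0.19 -0.84] 1 9.1
scene bar [ 0.88 -2.49] 1 10.0
scene bar2 [ 0.59 -1.55] 1 12.4
scene ref [ -9.88 -10.87] 1 11.1
opp nut [-0.47  0.94] 6.7
opp ball [-0.09  1.35] 5.8
-x-y ball [ 0.1 -0.1] 3.9
bar end [-0.79 -1.38] 5.8
bar far [-0.7  -0.44] 6.0
short nut [0.5181 0.0022 0.058 ] 0.0001
-x-y nut [0.3387 0.0172 0.0599] 0.0008
wedge A end pts [0.5164 0.0462 0.0015]
wedge A end pts [ 0.4883 -0.0625  0.02  ]
```

```bash
python3 -c "
from station import bot
print(bot.hand_in())"
```

```text
the job is handed in; nothing more can be done
None
```

I pushed the small wooden wedge thin end first under the short foot until the opposite foot came down. I then backed straight off, lifted clear and handed in at about 11 s.

**Landing:** the opposite foot's ball stopped dropping in the side view at a shift of 1.3 px. At the same point the push climbed from about 3 N to 7.6 N. One more 3 mm step, of which the fingers went about 1.8 mm, raised it to about 10 N, slightly above the 4–9 N expected. I stopped there, about 3 mm past landing.

**Last checks:**
- The tracked points near the opposite foot and bar stayed within 0.02 px between two looks 0.2 s apart, with the arm clear.
- About 35 mm of the wedge lies past the foot's centre by the fingertip position, or about 45 mm by a coarse image reading. Both fall within the expected 25–55 mm.
- The jar, the yellow wedge and the large look-alike looked undisturbed. I did not measure them.

**Less certain:**
- **Stand shift:** the scene view showed the +x,+y foot moved 0.84 px. By my estimate the levelling explains part of that, and the rest could be a slide of 1–2 mm. The -x,-y foot moved only about 0.1 px.
- **Level:** the two near nuts measured 58.0 and 59.9 mm high, which agrees with level only to within the 2 mm calibration.

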